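Fill the clay-sample tube to the red line

TASK

The clear storage tube must be filled exactly to its red line with clay test discs. Of the three loose discs on the table, put the two whose thicknesses together fill it to the line flat into the tube, one on top of the other in either order, and leave the third disc where it lies.

Things in the scene. Friction and masses are not known exactly. Their poses are not given: they have to be found in the camera images.
- tube: clear upright open-topped tube fixed on a 100 mm square, 14 mm thick wooden foot; origin: centre of its underside, on the table; z up the axis. Inner diameter 64, wall 3 mm. Above the table: inner floor 20, red line 60, rim 70 mm, so 40 mm of discs fill it to the line. Fingers do not fit in beside a disc: let it go level and centred at the mouth and it drops in flat
- thin_mid (a point): loose solid fired-clay test disc, pale buff yellow, 48 mm in diameter, 16 mm thick, lying flat on the table; this point is its centre, half-way up, 8 mm above its underside; z is the disc's axis (up), its yaw means nothing
- middle_mid (a point): loose solid fired-clay test disc, brick red-orange, 48 mm in diameter, 24 mm thick, lying flat on the table; this point is its centre, half-way up, 12 mm above its underside; z is the disc's axis (up), its yaw means nothing
- thick_mid (a point): loose solid fired-clay test disc, sooty black, 48 mm in diameter, 32 mm thick, lying flat on the table; this point is its centre, half-way up, 16 mm above its underside; z is the disc's axis (up), its yaw means nothing
Mind the look-alikes: they are no part of the job. What is meant by the part that bears thin_mid is not purple or turquoise, and is the larger of those in its own colour.

How it is judged:
By the outcome, as a careful person would: the job done as asked, in the order asked, and still so for the second after the job is handed in, with the robot touching nothing.
It also fails if it takes over 54 s, if anything falls off the work surface, if the arm or the gripper's body presses on something with over 40 N, if the wrist force passes 120 N, or if a joint passes its speed limit or range.

ROBOT

A 7-joint arm with a two-finger parallel gripper is mounted at the origin on the work surface. World frame = base frame: x ahead of the robot, y to its left, z up, the work surface at z = 0. Lengths are in m, angles in rad, forces in N, time in s.
With the tool pointing down it reaches from about 0.425 to 0.825 m from the base axis. Payload 3.6 kg.
Tool frame: the origin (TCP) lies at the centre of the arm's flange, where the gripper is bolted on; the fingertips stand 186 mm ahead of it and the grasp point (between the pads) lies env.grip_point_offset ahead of it (env.grip_point_offset is the distance from the TCP to the grasp point, in m); x points along the fingers, z is the direction in which the jaws open and shut, and the axes are right-handed (so a half turn about x gives the same grasp; the last joint's range is limited). The gripper opens to 93 mm and grips with 3 to 60 N. Pads are 15 mm wide; open, the fingers measure 128 mm over their backs; the gripper's body (75 mm by 188 mm) begins 65 mm behind the grasp point.
Start: joints at [-1.216, 0.615, -0.013, 1.423, 0.008, 1.103, -0.04], TCP at [0.242, 0.603, 0.405] pointing down, gripper open.
Joint ranges: [-3.12, 3.12], [-0.3, 2.06], [-1.34, 1.32], [0.26, 2.42], [-1.36, 4.5], [0.01, 1.98], [-2.84, 2.84]. Speed limits (rad/s): [2.79, 2.79, 3.14, 3.14, 3.14, 3.14, 3.14].

INTERFACE

Orientations are given as a unit quaternion [w, x, y, z].
In Python, from station import env gives the robot as it stands. The module is installed in compiled form; this text tells all that it offers.
- The arm moves only by the tool move_arm, never from a script. Its argument "series" is a list of rows, each an object of numbers: "x", "y", "z": the shift along the tool's x, y, z in cm; "roll": the turn about the tool's x in rad. In form: [{"x": .., "y": .., "z": .., "roll": ..}, ...]. A call has 1 to 12 rows; each row is the pose to reach, as a shift and turn from the pose commanded when the call began, along the tool's axes at that moment; what a row does not reach only later rows make up. A row lasts 1/8 s, in which the tool goes at most 62.5 mm and 10.7 degrees, less where a joint would pass 70% of its speed; a pose out of reach is approached as far as the arm can. A call with a gripper value outside its range is refused whole. "gripper" is the opening, from 0 (shut) to 1 (fully open), set as the call begins (left out, the last holds). The fingers move at their own pace and stop on an object; "squeeze" is the grip in N (left out, the last holds). Time passes only in rows, so rows that repeat a pose let the fingers close. It gives the time, the measured TCP pose, the force and the opening at its end, in the units of the state.
- env.read_state(): the state, without advancing time (a new reading comes with each control period).
- env.grab_frame(name): name is "side" or "top" or "wrist"; returns a dict with "img" (400x640x3 uint8, blue, green, red), "fx", "fy", "cx", "cy" (pixels), "extrinsics" (4x4, takes a point from camera to world coordinates). Camera axes: x right, y down, z forward; pixel columns grow to the right and rows downward; lengths in m; the calibration is good to about 2 mm. A picture is of the moment at which its call begins. There is no depth.
- env.sign_off(): hands the job in, once; it reports no verdict.
The state is a dict: "t": time; "q": joint angles; "dq": joint speeds; "tau": joint torques, N m; "tool_pos": TCP position; "tool_rot": TCP orientation; "wrist_force": force on the tool from outside, world axes, zero at the start; "wrist_torque": the same for the moment, N m; "width": opening from 0.0 (shut) to 1.0 (fully open).
Only numpy, scipy, OpenCV 4.12 (cv2) and the standard library are available. Lean on these libraries where they do the work, as an engineer would, in place of code of your own. Each camera call takes 0.05 s, during which the arm holds its last target.

## Working session

There is one attempt and no reset: what is moved stays moved. The work goes in short steps, Python scripts to look and compute and a tool call to move; the robot and the scene stay as the last step left them, time stands still between calls to the robot, and variables do not carry over. Pictures are saved under pics/ and viewed, and the job is handed in when it is done.

Besides the shell and the picture viewer there is one more tool, called after "Emit:" as name(argument=value, ...) on one line, values as JSON. move_arm: Moves the arm, as the interface text tells. Its arguments: {"type":"object","properties":{"series":{"type":"array"},"gripper":{"type":"number"},"squeeze":{"type":"number"}},"required":["series"]}

```bash
mkdir -p pics
python3 - <<'E'
from station import env
import cv2,pickle
s=env.read_state()
print(s['t'],s['tool_pos'],s['tool_rot'],s['width'],env.grip_point_offset,s['wrist_force'])
d={}
for n in ("top","side","wrist"):
    f=env.grab_frame(n); d[n]=f
    cv2.imwrite(f"pics/{n}0.png",f["img"]); print(n,f['fx'],f['fy'],f['cx'],f['cy']);print(f['extrinsics'].round(4) if hasattr(f['extrinsics'],'round') else f['extrinsics'])
pickle.dump(d,open('f0.pkl','wb'))
E
```

```text
0.0 [0.24207817 0.60290052 0.40358526] [ 0.585049   -0.39656506  0.58652928  0.39552146] 1.0024416768473916 0.1673 [0.35112341 0.15769734 0.61926162]
top 433.94787260069677 433.94787260069677 308.69413011140034 206.22990382788058
[[ 0.0141 -0.9832  0.182   0.4132]
 [-0.9996 -0.0185 -0.0224  0.0268]
 [ 0.0254 -0.1816 -0.9831  0.7781]
 [ 0.      0.      0.      1.    ]]
side 429.7953933678349 429.7953933678349 316.07084250841723 195.1229186324871
[[-0.9349 -0.2542  0.2477  0.3576]
 [-0.3549  0.656  -0.6661  0.5869]
 [ 0.0068 -0.7106 -0.7035  0.6275]
 [ 0.      0.      0.      1.    ]]
wrist 321.1955608363407 321.1955608363407 319.5478356835989 201.2741790562059
[[ 0.3714  0.897   0.2398  0.1749]
 [ 0.9285 -0.3585 -0.097   0.6292]
 [-0.0011  0.2586 -0.966   0.3828]
 [ 0.      0.      0.      1.    ]]
```

View pics/top0.png

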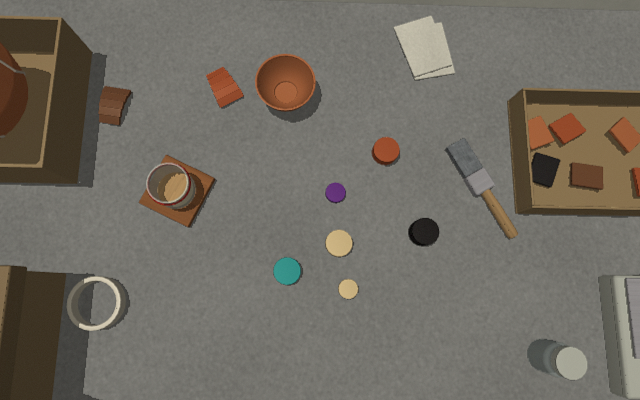

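View pics/side0.png

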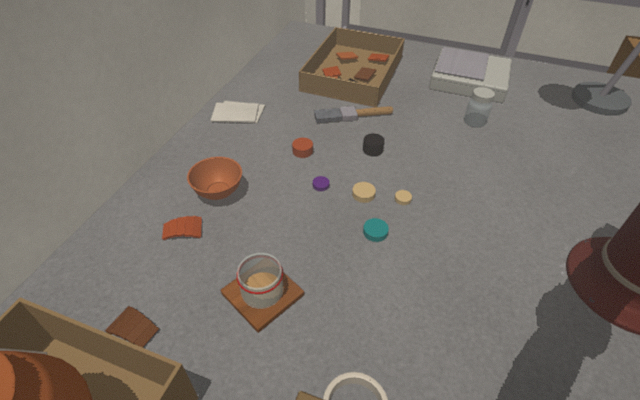

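View pics/wrist0.png

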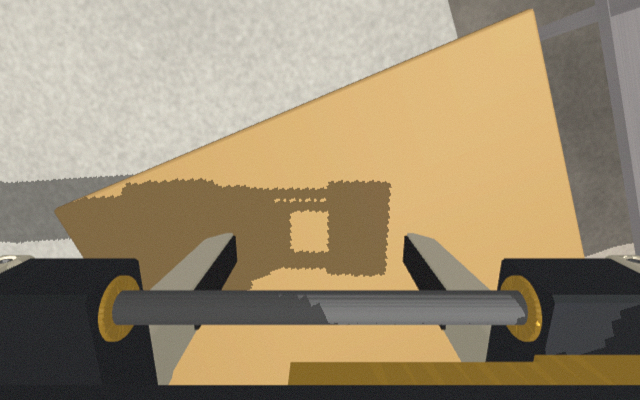

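Run:
```python
import pickle,cv2,numpy as np
d=pickle.load(open('f0.pkl','rb'))
t=d['top']['img'];s=d['side']['img']
a=cv2.resize(t[130:250,130:230],(400,480),interpolation=cv2.INTER_CUBIC)
b=cv2.resize(s[245:335,215:310],(400,480),interpolation=cv2.INTER_CUBIC)
cv2.imwrite('pics/tube0.png',np.hstack([a,b]))
cv2.imwrite('pics/discs0.png',cv2.resize(t[125:310,260:450],None,fx=3,fy=3,interpolation=cv2.INTER_CUBIC))
```

```text
(no output)
```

View pics/tube0.png

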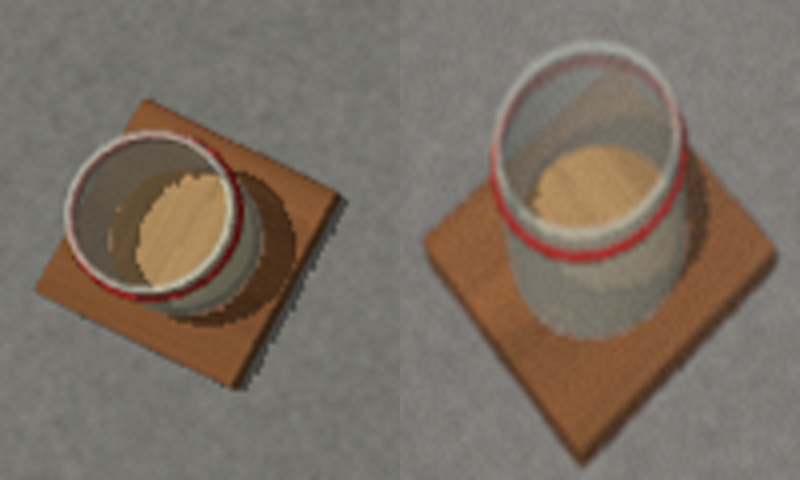

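View pics/discs0.png

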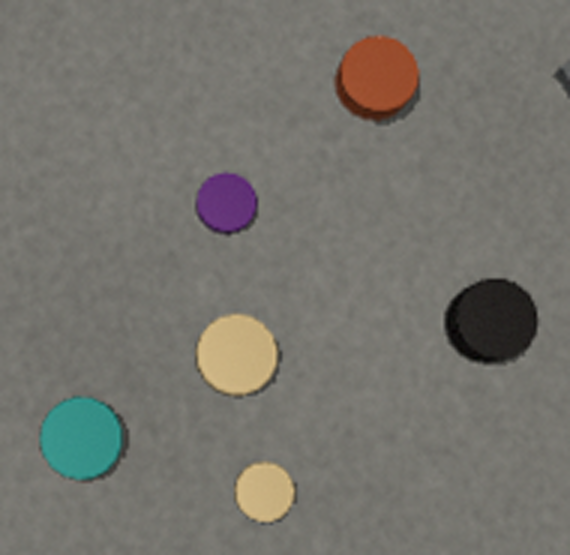

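The candidates for thin_mid in the top view are the large buff disc (339,243), the small buff disc (348,289), the purple disc (335,192) and the turquoise disc (287,271). By the description it is the large buff disc at (339,243), and the crop confirms it is the larger of the two buff ones. The red-orange disc is at (386,151), the black one at (424,232) and the tube rim is centred near (168,184). 16 + 24 = 40 mm, so the pair is buff and red. Next I'll measure.

```bash
cat > h.py <<'E'
import numpy as np,cv2
def ray(f,u,v):
    E=np.array(f['extrinsics']);d=E[:3,:3]@np.array([(u-f['cx'])/f['fx'],(v-f['cy'])/f['fy'],1.]);return E[:3,3],d
def plane(f,u,v,z):
    o,d=ray(f,u,v);return o+d*(z-o[2])/d[2]
def proj(f,p):
    E=np.array(f['extrinsics']);c=E[:3,:3].T@(np.asarray(p)-E[:3,3]);return np.array([f['cx']+f['fx']*c[0]/c[2],f['cy']+f['fy']*c[1]/c[2]])
def hsvmask(img,lo,hi): return cv2.inRange(cv2.cvtColor(img,cv2.COLOR_BGR2HSV),lo,hi)
def fitcircle(P):
    A=np.c_[2*P,np.ones(len(P))];s=np.linalg.lstsq(A,(P**2).sum(1),rcond=None)[0]
    return s[:2],np.sqrt(s[2]+s[0]**2+s[1]**2)
def blob(mask,uv):
    n,l,st,c=cv2.connectedComponentsWithStats(mask); i=l[int(uv[1]),int(uv[0])]
    m=(l==i).astype(np.uint8); cs,_=cv2.findContours(m,cv2.RETR_EXTERNAL,cv2.CHAIN_APPROX_NONE); return max(cs,key=len)[:,0].astype(float),i
E
python3 - <<'E'
import pickle;from h import *
d=pickle.load(open('f0.pkl','rb'))
px={'top':dict(buff=(339,243),sm=(348,289),red=(386,150),black=(424,232)),'side':dict(buff=(364,190),sm=(403,196),red=(303,146),black=(373,139))}
H=dict(buff=.016,sm=.016,red=.024,black=.032)
for n in px:
    f=d[n];img=f['img'];hsv=cv2.cvtColor(img,cv2.COLOR_BGR2HSV)
    for k,uv in px[n].items():
        c=hsv[uv[1],uv[0]].astype(int)
        lo=np.array([max(0,c[0]-6),max(0,c[1]-60),c[2]-30]);hi=np.array([c[0]+6,min(255,c[1]+60),c[2]+40])
        if k=='black': lo=np.array([0,0,max(0,c[2]-9)]);hi=np.array([180,255,c[2]+9])
        cn,i=blob(cv2.inRange(hsv,lo,hi),uv)
        P=np.array([plane(f,u,v,H[k])[:2] for u,v in cn])
        hull=cv2.convexHull(P.astype(np.float32))[:,0].astype(float)
        ctr,r=fitcircle(hull)
        (mc,mr)=cv2.minEnclosingCircle(P.astype(np.float32))
        print(n,k,c,cn.min(0),cn.max(0),'fit',ctr.round(4),r.round(4),'enc',np.round(mc,4),round(mr,4))
    # tube red ring
    m=cv2.inRange(hsv,(170,120,80),(180,255,255))|cv2.inRange(hsv,(0,190,120),(3,255,255))
    x0,y0,x1,y1=(140,150,220,230) if n=='top' else (225,245,305,330)
    mm=np.zeros_like(m);mm[y0:y1,x0:x1]=m[y0:y1,x0:x1]
    v,u=np.nonzero(mm);print(n,'red px',len(u),u.min(),u.max(),v.min(),v.max())
    h=cv2.convexHull(np.c_[u,v].astype(np.int32))[:,0]
    P=np.array([plane(f,a,b,.06)[:2] for a,b in h]);print('ring',fitcircle(P))
E
```

```text
top buff [ 20  91 200] [326. 230.] [351. 255.] fit [ 0.4903 -0.0441] 0.0226 enc [ 0.4903 -0.0442] 0.0231
top sm [ 19  93 201] [339. 279.] [357. 298.] fit [ 0.4108 -0.0603] 0.016 enc [ 0.4109 -0.0602] 0.0165
top red [  8 176 155] [374. 137.] [399. 161.] fit [ 0.6617 -0.13  ] 0.0231 enc [ 0.6617 -0.1302] 0.0236
top black [15 28 36] [412. 218.] [438. 245.] fit [ 0.5112 -0.1938] 0.0233 enc [ 0.5107 -0.1943] 0.0245
top red px 6 154 172 200 204
ring (array([0.5793692 , 0.24781403]), np.float64(0.034849980356559083))
side buff [ 18  94 190] [353. 182.] [375. 197.] fit [ 0.4878 -0.0433] 0.0229 enc [ 0.488  -0.0432] 0.0237
side sm [ 19  93 191] [395. 190.] [411. 201.] fit [ 0.4083 -0.0551] 0.0164 enc [ 0.4082 -0.055 ] 0.0169
side red [  9 165 158] [292. 138.] [312. 150.] fit [ 0.6588 -0.1279] 0.023 enc [ 0.658  -0.1281] 0.0238
side black [10 23 67] [364. 134.] [383. 153.] fit [ 0.5082 -0.1782] 0.0313 enc [ 0.5056 -0.1783] 0.0365
side red px 4 246 264 290 292
ring (array([0.57671554, 0.25341901]), np.float64(0.029277553348265754))
```

Run:
```python
import pickle;from h import *
d=pickle.load(open('f0.pkl','rb'))
for n,(x0,y0,x1,y1),uv,fl in (('top',(135,150,225,235),(168,185),'t'),('side',(215,245,310,335),(260,275),'s')):
    f=d[n];hsv=cv2.cvtColor(f['img'],cv2.COLOR_BGR2HSV)
    m=cv2.inRange(hsv,(0,0,145),(180,70,255));mm=np.zeros_like(m);mm[y0:y1,x0:x1]=m[y0:y1,x0:x1]
    nn,l,st,c=cv2.connectedComponentsWithStats(mm)
    print(n,[s.tolist() for s in st[1:] if s[4]>10])
    v,u=np.nonzero(mm)
    pts=np.c_[u,v].astype(np.float32)
    P=np.array([plane(f,a,b,.07)[:2] for a,b in pts])
    r=0
    c,r=fitcircle(P)
    for _ in range(5):
        e=abs(np.hypot(*(P-c).T)-r);k=e<0.003;c,r=fitcircle(P[k])
    print(n,'rim ctr',c.round(4),r.round(4),k.sum(),len(k))
    # tan floor
    cr=np.zeros_like(m);cr[y0:y1,x0:x1]=cv2.inRange(hsv,(12,70,120),(25,255,255))[y0:y1,x0:x1]
    v,u=np.nonzero(cr);print('tan',u.min(),u.max(),v.min(),v.max())
    for z in (.02,):
        for a,b in ((u.min(),v[u.argmin()]),(u.max(),v[u.argmax()]),(u[v.argmin()],v.min()),(u[v.argmax()],v.max())): print(plane(f,a,b,z).round(4))
f=d['top'];C=[(166.25,154.5),(217,179.5),(189.25,227.5),(139.2,202.5)]
Q=np.array([plane(f,*c,.014)[:2] for c in C]);print(Q.round(4),Q.mean(0),(Q[0]+Q[2])/2,(Q[1]+Q[3])/2)
f=d['side'];Q=np.array([plane(f,*c,.014)[:2] for c in [(220.7,290.8),(304.8,293.4)]]);print(Q,Q.mean(0))
from station import env
from scipy.spatial.transform import Rotation as R
s=env.read_state();q=s['tool_rot'];M=R.from_quat([q[1],q[2],q[3],q[0]]).as_matrix();print(M.round(4),s['t'])
print(env.grip_point_offset)
```

```text
top [[146, 163, 29, 39, 82], [176, 165, 8, 6, 11], [161, 174, 27, 29, 66]]
top rim ctr [0.5803 0.2475] 0.0333 159 159
tan 140 212 156 225
[0.561  0.3074 0.02  ]
[0.6017 0.1832 0.02  ]
[0.6407 0.2695 0.02  ]
[0.5161 0.2238 0.02  ]
side [[236, 253, 45, 28, 125], [244, 278, 34, 12, 69]]
side rim ctr [0.5783 0.2476] 0.0334 194 194
tan 221 302 272 328
[0.6394 0.2732 0.02  ]
[0.5145 0.2272 0.02  ]
[0.5977 0.2211 0.02  ]
[0.5533 0.3145 0.02  ]
[[0.6453 0.2694]
 [0.6006 0.1753]
 [0.5126 0.2194]
 [0.5558 0.3105]] [0.57856616 0.24365332] [0.57897157 0.24439282] [0.57816075 0.24291382]
[[0.64088502 0.27334645]
 [0.50926771 0.22804821]] [0.57507636 0.25069733]
[[-7.000e-04 -9.280e-01  3.725e-01]
 [-1.800e-03  3.725e-01  9.280e-01]
 [-1.000e+00 -0.000e+00 -1.900e-03]] 0.15
0.1673
```

Emit:
move_arm(series=[{"y": -4.7, "z": -3.7}, {"y": -9.4, "z": -7.4}, {"y": -14.1, "z": -11.1}, {"y": -18.8, "z": -14.8}, {"y": -23.5, "z": -18.5}, {"y": -28.2, "z": -22.2}, {"y": -32.9, "z": -25.9}, {"y": -37.6, "z": -29.6}, {"y": -42.3, "z": -33.3}, {"y": -47, "z": -37}, {"y": -51.7, "z": -40.7}, {"y": -56.4, "z": -44.4}], gripper=0.8, squeeze=25)

```text
invalid input
```

Emit:
move_arm(series=[{"x": 0, "y": -4.7, "z": -3.7, "roll": 0}, {"x": 0, "y": -9.4, "z": -7.4, "roll": 0}, {"x": 0, "y": -14.1, "z": -11.1, "roll": 0}, {"x": 0, "y": -18.8, "z": -14.8, "roll": 0}, {"x": 0, "y": -23.5, "z": -18.5, "roll": 0}, {"x": 0, "y": -28.2, "z": -22.2, "roll": 0}, {"x": 0, "y": -32.9, "z": -25.9, "roll": 0}, {"x": 0, "y": -37.6, "z": -29.6, "roll": 0}, {"x": 0, "y": -42.3, "z": -33.3, "roll": 0}, {"x": 0, "y": -47, "z": -37, "roll": 0}, {"x": 0, "y": -51.7, "z": -40.7, "roll": 0}, {"x": 0, "y": -56.4, "z": -44.4, "roll": 0}], gripper=0.8, squeeze=25)

```text
t: 1.65
tool_pos: [0.6008, -0.0206, 0.4045]
tool_rot: [0.586, -0.396, 0.586, 0.396]
wrist_force: [1.5, 0.9, -0.7]
width: 0.799
```

Emit:
move_arm(series=[{"x": 3, "y": -3.2, "z": -2.6, "roll": 0}, {"x": 6, "y": -6.4, "z": -5.2, "roll": 0}, {"x": 10, "y": -9.5, "z": -7.9, "roll": 0}, {"x": 14, "y": -9.5, "z": -7.9, "roll": 0}, {"x": 14, "y": -9.5, "z": -7.9, "roll": 0}, {"x": 14, "y": -9.5, "z": -7.9, "roll": 0}])

```text
t: 2.4
tool_pos: [0.6595, -0.1269, 0.2661]
tool_rot: [0.586, -0.397, 0.585, 0.396]
wrist_force: [-0.8, -0.8, 0.4]
width: 0.798
```

```bash
cat > look.py <<'E'
import sys,pickle;from h import *
from station import env
tag=sys.argv[1];s=env.read_state();print(s['t'],s['tool_pos'].round(4),s['tool_rot'].round(4),round(s['width'],3),s['wrist_force'].round(2),s['q'].round(2))
d={'s':s}
for n in sys.argv[2:]:
    d[n]=env.grab_frame(n);cv2.imwrite(f'pics/{n}_{tag}.png',d[n]['img'])
pickle.dump(d,open(f'{tag}.pkl','wb'))
E
python3 look.py a wrist
```

```text
2.4 [ 0.6595 -0.1269  0.2661] [ 0.5862 -0.3968  0.5849  0.3961] 0.798 [-0.82 -0.79  0.36] [ 0.13  0.79  0.06  1.5  -0.06  0.85  1.39]
```

View pics/wrist_a.png

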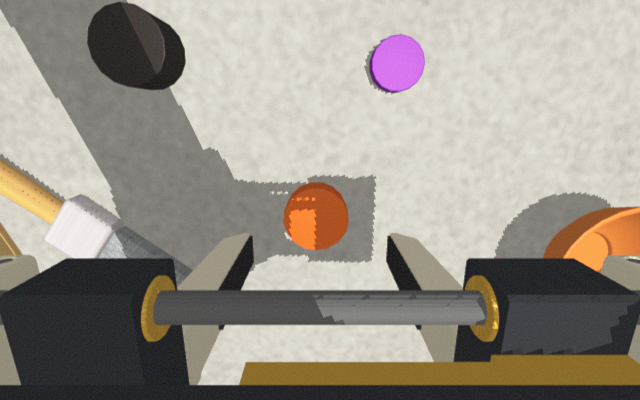

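The wrist view shows the red disc centred ahead of the jaws at about (316,216), with the black disc at (135,45), the purple one at (397,63) and the trowel well clear. I'll measure the disc from here.

```bash
cat > wm.py <<'E'
import sys,pickle;from h import *
# usage wm.py tag u v h hueLo hueHi
d=pickle.load(open(sys.argv[1]+'.pkl','rb'));f=d['wrist'];u,v=int(sys.argv[2]),int(sys.argv[3]);h=float(sys.argv[4])
hsv=cv2.cvtColor(f['img'],cv2.COLOR_BGR2HSV);m=cv2.inRange(hsv,(int(sys.argv[5]),100,60),(int(sys.argv[6]),255,255))
m=cv2.morphologyEx(m,cv2.MORPH_CLOSE,np.ones((5,5),np.uint8))
cn,i=blob(m,(u,v));hull=cv2.convexHull(cn.astype(np.float32))[:,0]
for z in (0,h/2,h):
    P=np.array([plane(f,a,b,z)[:2] for a,b in hull]);c,r=fitcircle(P);print(z,c.round(4),r.round(4))
print(hull.min(0),hull.max(0))
t=d['s']['tool_pos']
# silhouette prediction for trial centre: lsq on bounding extents
from scipy.optimize import least_squares
a=np.linspace(0,2*np.pi,72)
def pred(c):
    p=np.array([proj(f,(c[0]+.024*np.cos(x),c[1]+.024*np.sin(x),z)) for z in (0,h) for x in a]);return np.r_[p.min(0),p.max(0)]
e=np.r_[hull.min(0)-.5,hull.max(0)+.5]
s=least_squares(lambda c:pred(c)-e,t[:2],x_scale=.01,diff_step=1e-4);print('ctr',s.x.round(4),s.fun.round(1))
q=d['s']['tool_rot']
from scipy.spatial.transform import Rotation as R
M=R.from_quat([q[1],q[2],q[3],q[0]]).as_matrix();g=t+M[:,0]*.1673;print('grasp pt',g.round(4),'shift tool xyz cm',(M.T@(np.r_[s.x,g[2]]-g)*100).round(2))
E
python3 wm.py a 316 230 .024 0 14
```

```text
0 [ 0.6648 -0.1324] 0.0274
0.012 [ 0.6612 -0.1309] 0.026
0.024 [ 0.6577 -0.1293] 0.0247
[283. 182.] [348. 249.]
ctr [ 0.6597 -0.1301] [-0.1 -0.9  0.1  0.9]
grasp pt [ 0.6598 -0.1268  0.0988] shift tool xyz cm [-0.   -0.11 -0.31]
```

Emit:
move_arm(series=[{"x": 1, "y": -0.1, "z": -0.3, "roll": 0}, {"x": 3, "y": -0.1, "z": -0.3, "roll": 0}, {"x": 5.5, "y": -0.1, "z": -0.3, "roll": 0}, {"x": 7, "y": -0.1, "z": -0.3, "roll": 0}, {"x": 7.4, "y": -0.1, "z": -0.3, "roll": 0}, {"x": 7.5, "y": -0.1, "z": -0.3, "roll": 0}, {"x": 7.5, "y": -0.1, "z": -0.3, "roll": 0}])

```text
t: 3.32
tool_pos: [0.659, -0.1309, 0.1905]
tool_rot: [0.586, -0.396, 0.585, 0.396]
wrist_force: [0.5, -0.9, -0.3]
width: 0.798
```

Emit:
move_arm(series=[{"x": 0, "y": 0, "z": 0, "roll": 0}, {"x": 0, "y": 0, "z": 0, "roll": 0}, {"x": 0, "y": 0, "z": 0, "roll": 0}, {"x": 0, "y": 0, "z": 0, "roll": 0}, {"x": 0, "y": 0, "z": 0, "roll": 0}, {"x": 0, "y": 0, "z": 0, "roll": 0}], gripper=0.3, squeeze=25)

```text
t: 4.08
tool_pos: [0.6588, -0.1307, 0.19]
tool_rot: [0.586, -0.396, 0.586, 0.396]
wrist_force: [-0.8, 0.8, 1.9]
width: 0.51
```

Emit:
move_arm(series=[{"x": -1, "y": 0, "z": 0, "roll": 0}, {"x": -4, "y": 0, "z": 0, "roll": 0}, {"x": -8, "y": 0.5, "z": 0.8, "roll": 0}, {"x": -12, "y": 2.5, "z": 3.7, "roll": 0}, {"x": -14, "y": 5.2, "z": 7.8, "roll": 0}, {"x": -14, "y": 8, "z": 12, "roll": 0}, {"x": -14, "y": 11, "z": 16.4, "roll": 0}, {"x": -14, "y": 14, "z": 20.9, "roll": 0}, {"x": -14, "y": 17, "z": 25.4, "roll": 0}, {"x": -14, "y": 19.5, "z": 29.1, "roll": 0}, {"x": -14, "y": 21, "z": 31.4, "roll": 0}, {"x": -14, "y": 21.5, "z": 32.1, "roll": 0}])

```text
t: 5.58
tool_pos: [0.5778, 0.2494, 0.3298]
tool_rot: [0.585, -0.397, 0.585, 0.398]
wrist_force: [0.5, 0.1, -0.8]
width: 0.508
```

```bash
python3 look.py b wrist top side
```

```text
5.575 [0.5778 0.2494 0.3298] [ 0.585  -0.3968  0.5851  0.3975] 0.508 [ 0.54  0.09 -0.83] [-0.49  0.66  0.09  1.58 -0.07  0.91  0.81]
```

View pics/wrist_b.png

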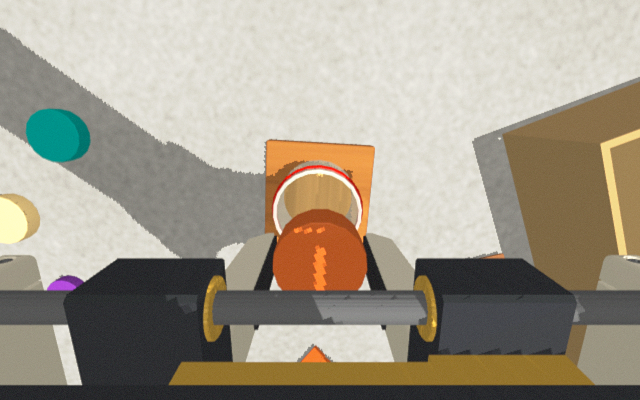

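View pics/side_b.png

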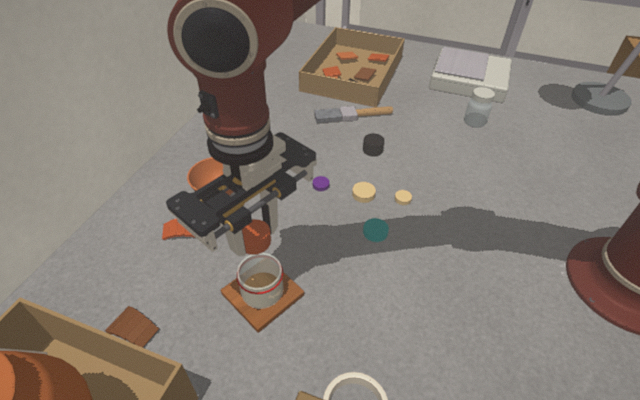

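The disc is held level above the tube: it covers the wrist view at (320,255), and the tube rim shows behind it at (317,205). I'll re-measure the rim from this view.

```bash
cat > rim.py <<'E'
import sys,pickle;from h import *
from scipy.spatial.transform import Rotation as R
d=pickle.load(open(sys.argv[1]+'.pkl','rb'));f=d['wrist']
x0,y0,x1,y1=map(int,sys.argv[2:6])
hsv=cv2.cvtColor(f['img'],cv2.COLOR_BGR2HSV);m=cv2.inRange(hsv,(0,0,215),(180,40,255));mm=np.zeros_like(m);mm[y0:y1,x0:x1]=m[y0:y1,x0:x1]
v,u=np.nonzero(mm);P=np.array([plane(f,a,b,.07)[:2] for a,b in zip(u,v)])
c=np.array([.579,.2475]);r=.0335
for _ in range(8):
    k=abs(np.hypot(*(P-c).T)-r)<.004;c,r=fitcircle(P[k])
print('rim',c.round(4),r.round(4),k.sum(),u[k].min(),u[k].max(),v[k].min(),v[k].max())
s=d['s'];q=s['tool_rot'];M=R.from_quat([q[1],q[2],q[3],q[0]]).as_matrix();g=s['tool_pos']+M[:,0]*.1673
print('g',g.round(4),'M',M[:,0].round(4))
for t in ([*c],[.579,.2475]):print(t,(M.T@(np.r_[t,g[2]]-g)*100).round(2))
E
python3 rim.py b 262 158 372 240
```

```text
rim [0.5781 0.2472] 0.033 531 274 361 170 233
g [0.5777 0.2496 0.1625] M [-7.e-04  9.e-04 -1.e+00]
[np.float64(0.5780612523683257), np.float64(0.24717258508621784)] [-0.   -0.12 -0.21]
[0.579, 0.2475] [-0.   -0.2  -0.14]
```

Emit:
move_arm(series=[{"x": 1, "y": -0.1, "z": -0.2, "roll": 0}, {"x": 3, "y": -0.15, "z": -0.2, "roll": 0}, {"x": 5, "y": -0.15, "z": -0.2, "roll": 0}, {"x": 6.4, "y": -0.15, "z": -0.2, "roll": 0}, {"x": 7, "y": -0.15, "z": -0.2, "roll": 0}, {"x": 7, "y": -0.15, "z": -0.2, "roll": 0}, {"x": 7, "y": -0.15, "z": -0.2, "roll": 0}, {"x": 7, "y": -0.15, "z": -0.2, "roll": 0}])

```text
t: 6.72
tool_pos: [0.5796, 0.2449, 0.2605]
tool_rot: [0.586, -0.396, 0.585, 0.396]
wrist_force: [-0.1, 1.1, -2.1]
width: 0.512
```

```bash
python3 look.py c side wrist
python3 - <<'E'
import cv2
a=cv2.imread('pics/side_c.png')
cv2.imwrite('pics/side_c2.png',cv2.resize(a[170:340,190:350],None,fx=3.5,fy=3.5,interpolation=cv2.INTER_CUBIC))
E
```

```text
6.725 [0.5796 0.2449 0.2605] [ 0.5862 -0.3962  0.5853  0.396 ] 0.512 [-0.07  1.07 -2.06] [-0.48  0.74  0.08  1.64 -0.08  0.76  0.82]
```

View pics/side_c2.png

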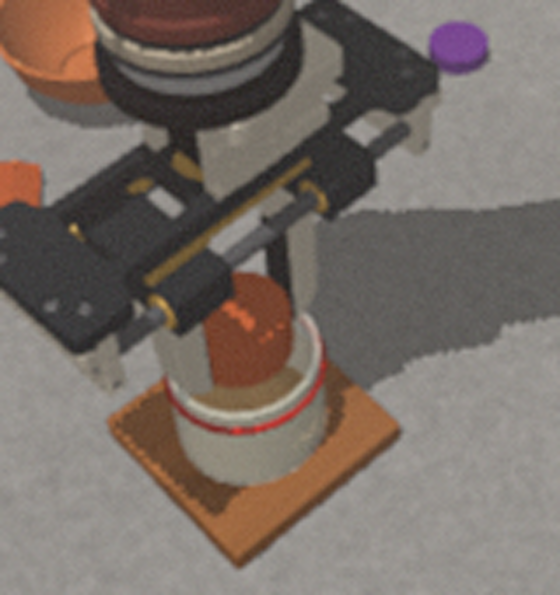

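View pics/wrist_c.png

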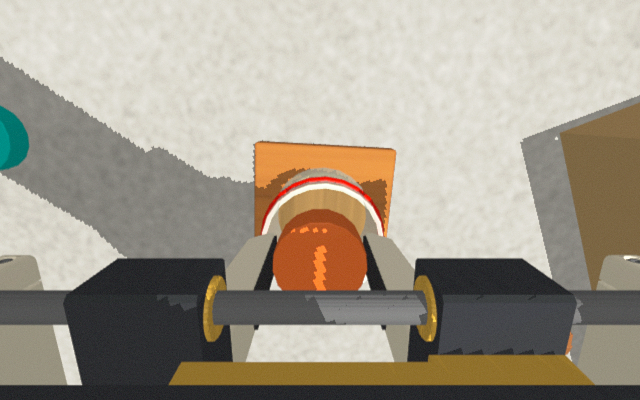

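```bash
python3 rim.py c 258 165 390 236
python3 - <<'E'
import pickle;from h import *
d=pickle.load(open('c.pkl','rb'))
for n in('side','wrist'):
    f=d[n];hsv=cv2.cvtColor(f['img'],cv2.COLOR_BGR2HSV);m=cv2.inRange(hsv,(0,130,70),(10,255,255))
    uv=(260,270) if n=='side' else (320,260)
    cn,i=blob(m,uv);print(n,cn.min(0),cn.max(0))
    a=np.linspace(0,6.283,90)
    for c in((.579,.2475),(.5796,.2449),(.5785,.2495)):
        p=np.array([proj(f,(c[0]+.024*np.cos(x),c[1]+.024*np.sin(x),z)) for z in(.0695,.0935) for x in a]);print(c,p.min(0).round(1),p.max(0).round(1))
E
```

```text
rim [0.5779 0.2471] 0.0329 735 263 387 183 235
g [0.5798 0.245  0.0932] M [ 1.3e-03  6.0e-04 -1.0e+00]
[np.float64(0.5778573296627911), np.float64(0.2470896393267888)] [-0.    0.26  0.12]
[0.579, 0.2475] [0.   0.17 0.2 ]
side [248. 248.] [272. 280.]
(0.579, 0.2475) [241.2 248.5] [273.8 283.1]
(0.5796, 0.2449) [241.7 247.1] [274.2 281.7]
(0.5785, 0.2495) [240.9 249.5] [273.6 284.3]
wrist [0. 0.] [639. 399.]
(0.579, 0.2475) [276.1 203. ] [372.9 305.2]
(0.5796, 0.2449) [271.8 205.7] [368.4 307.8]
(0.5785, 0.2495) [279.4 200.9] [376.4 303.1]
```

Emit:
move_arm(series=[{"x": 0.1, "y": 0.2, "z": 0.15, "roll": 0}, {"x": 0.1, "y": 0.2, "z": 0.15, "roll": 0}, {"x": 0.1, "y": 0.2, "z": 0.15, "roll": 0}, {"x": 0.1, "y": 0.2, "z": 0.15, "roll": 0}])

```text
t: 7.32
tool_pos: [0.5781, 0.2469, 0.2587]
tool_rot: [0.586, -0.396, 0.586, 0.396]
wrist_force: [0.2, -0.4, -0.5]
width: 0.515
```

Emit:
move_arm(series=[{"x": 0, "y": 0, "z": 0, "roll": 0}, {"x": 0, "y": 0, "z": 0, "roll": 0}, {"x": 0, "y": 0, "z": 0, "roll": 0}, {"x": 0, "y": 0, "z": 0, "roll": 0}], gripper=0.8)

```text
t: 7.82
tool_pos: [0.5781, 0.2469, 0.2588]
tool_rot: [0.586, -0.396, 0.586, 0.396]
wrist_force: [-0.3, -0.5, 0.3]
width: 0.796
```

```bash
python3 look.py d side wrist
python3 - <<'E'
import cv2
a=cv2.imread('pics/side_d.png')
cv2.imwrite('pics/side_d2.png',cv2.resize(a[170:340,190:350],None,fx=3.5,fy=3.5,interpolation=cv2.INTER_CUBIC))
E
```

```text
7.825 [0.5781 0.2469 0.2588] [ 0.5858 -0.396   0.5857  0.396 ] 0.796 [-0.28 -0.47  0.27] [-0.49  0.74  0.08  1.64 -0.08  0.76  0.82]
```

View pics/side_d2.png

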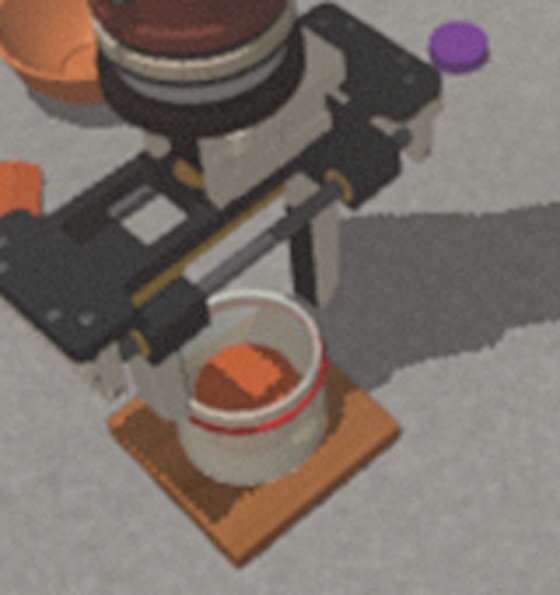

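View pics/wrist_d.png

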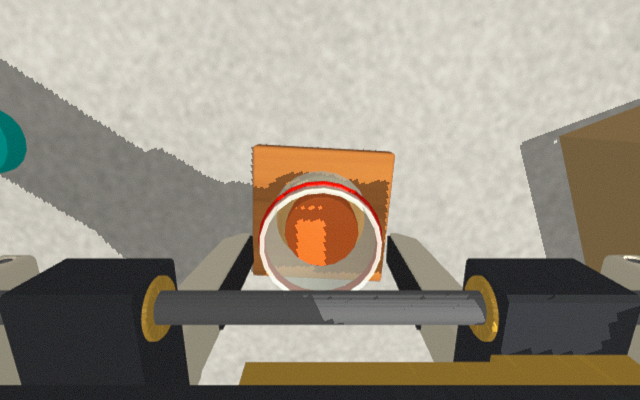

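The red disc lies flat in the tube, with its top face at about (320,230) in the wrist view. Next is the buff disc.

Emit:
move_arm(series=[{"x": -3, "y": 0, "z": 0, "roll": 0}, {"x": -6, "y": 0, "z": 0, "roll": 0}, {"x": -8, "y": -0.3, "z": -3.5, "roll": 0}, {"x": -8, "y": -0.7, "z": -8, "roll": 0}, {"x": -8, "y": -1.1, "z": -13, "roll": 0}, {"x": -8, "y": -1.5, "z": -18, "roll": 0}, {"x": -7, "y": -1.9, "z": -23, "roll": 0}, {"x": -4, "y": -2.3, "z": -27, "roll": 0}, {"x": -1, "y": -2.5, "z": -29.8, "roll": 0}, {"x": -0.5, "y": -2.6, "z": -30.3, "roll": 0}, {"x": -0.5, "y": -2.6, "z": -30.3, "roll": 0}, {"x": -0.5, "y": -2.6, "z": -30.3, "roll": 0}])

```text
t: 9.43
tool_pos: [0.4904, -0.0424, 0.2648]
tool_rot: [0.586, -0.397, 0.584, 0.397]
wrist_force: [-0.3, 0.5, -0.5]
width: 0.798
```

```bash
python3 look.py e wrist; python3 wm.py e 320 215 .016 14 28
```

```text
9.425 [ 0.4904 -0.0424  0.2648] [ 0.5862 -0.3972  0.5842  0.3965] 0.798 [-0.31  0.55 -0.55] [ 0.    0.58  0.06  2.03 -0.07  0.54  1.3 ]
0 [ 0.4913 -0.0456] 0.0254
0.008 [ 0.4891 -0.0446] 0.0246
0.016 [ 0.4868 -0.0437] 0.0237
[285. 179.] [347. 242.]
ctr [ 0.4883 -0.0442] [-0.8 -1.   0.8  1.1]
grasp pt [ 0.4908 -0.0423  0.0975] shift tool xyz cm [-0.    0.16 -0.27]
```

View pics/wrist_e.png

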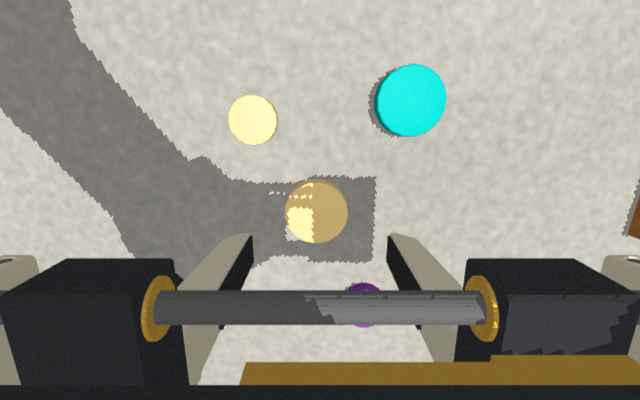

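The wrist view shows the large buff disc at (316,211), with the small one at (253,120) and the turquoise one at (412,100) clear of the fingers.

Emit:
move_arm(series=[{"x": 1, "y": 0.15, "z": -0.25, "roll": 0}, {"x": 3, "y": 0.15, "z": -0.25, "roll": 0}, {"x": 5.5, "y": 0.15, "z": -0.25, "roll": 0}, {"x": 7, "y": 0.15, "z": -0.25, "roll": 0}, {"x": 7.4, "y": 0.15, "z": -0.25, "roll": 0}, {"x": 7.5, "y": 0.15, "z": -0.25, "roll": 0}, {"x": 7.5, "y": 0.15, "z": -0.25, "roll": 0}, {"x": 7.5, "y": 0.15, "z": -0.25, "roll": 0}])

```text
t: 10.48
tool_pos: [0.4872, -0.0458, 0.1893]
tool_rot: [0.586, -0.396, 0.585, 0.396]
wrist_force: [-1.1, 0.4, -1.1]
width: 0.799
```

Emit:
move_arm(series=[{"x": 0, "y": 0, "z": 0, "roll": 0}, {"x": 0, "y": 0, "z": 0, "roll": 0}, {"x": 0, "y": 0, "z": 0, "roll": 0}, {"x": 0, "y": 0, "z": 0, "roll": 0}, {"x": 0, "y": 0, "z": 0, "roll": 0}, {"x": 0, "y": 0, "z": 0, "roll": 0}], gripper=0.3)

```text
t: 11.22
tool_pos: [0.4871, -0.0457, 0.1888]
tool_rot: [0.586, -0.396, 0.586, 0.396]
wrist_force: [0.5, -0.5, 2.1]
width: 0.511
```

Emit:
move_arm(series=[{"x": -1, "y": 0, "z": 0, "roll": 0}, {"x": -4, "y": 0, "z": 0, "roll": 0}, {"x": -8, "y": 0.1, "z": 0.8, "roll": 0}, {"x": -12, "y": 0.3, "z": 4, "roll": 0}, {"x": -14, "y": 0.6, "z": 8, "roll": 0}, {"x": -14, "y": 1, "z": 12.5, "roll": 0}, {"x": -14, "y": 1.4, "z": 17, "roll": 0}, {"x": -14, "y": 1.7, "z": 21.5, "roll": 0}, {"x": -14, "y": 2.1, "z": 26, "roll": 0}, {"x": -14, "y": 2.4, "z": 29.5, "roll": 0}, {"x": -14, "y": 2.5, "z": 30.5, "roll": 0}, {"x": -14, "y": 2.5, "z": 30.5, "roll": 0}])

```text
t: 12.72
tool_pos: [0.5772, 0.246, 0.3286]
tool_rot: [0.585, -0.396, 0.586, 0.396]
wrist_force: [-0.6, -0.1, -0.7]
width: 0.511
```

Emit:
move_arm(series=[{"x": 0, "y": 0, "z": 0, "roll": 0}, {"x": 1.5, "y": 0, "z": 0, "roll": 0}, {"x": 3.5, "y": 0, "z": 0, "roll": 0}, {"x": 5, "y": 0, "z": 0, "roll": 0}, {"x": 5, "y": 0, "z": 0, "roll": 0}, {"x": 5, "y": 0, "z": 0, "roll": 0}])

```text
t: 13.48
tool_pos: [0.5777, 0.2465, 0.279]
tool_rot: [0.586, -0.396, 0.586, 0.396]
wrist_force: [0.2, 0.2, 0.3]
width: 0.51
```

```bash
python3 look.py g wrist side; python3 rim.py g 260 160 385 236
```

```text
13.475 [0.5777 0.2465 0.279 ] [ 0.5861 -0.3961  0.5856  0.3959] 0.51 [0.23 0.16 0.27] [-0.49  0.72  0.09  1.63 -0.09  0.8   0.83]
rim [0.5778 0.2471] 0.0329 620 267 375 181 233
g [0.5779 0.2465 0.1117] M [ 7.e-04  2.e-04 -1.e+00]
[np.float64(0.577814992268316), np.float64(0.24710881141613383)] [0.   0.03 0.05]
[0.579, 0.2475] [ 0.   -0.07  0.13]
```

View pics/wrist_g.png

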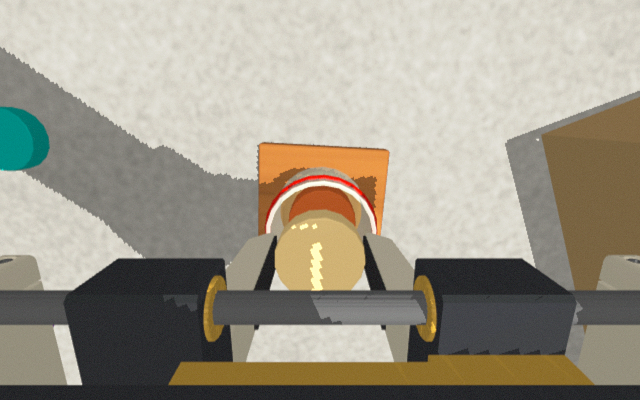

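The buff disc is centred over the rim to within about 1 mm: disc at (320,252), rim at (321,215). I'll lower it and let it go.

Emit:
move_arm(series=[{"x": 0.7, "y": 0, "z": 0.1, "roll": 0}, {"x": 1.5, "y": 0, "z": 0.1, "roll": 0}, {"x": 2, "y": 0, "z": 0.1, "roll": 0}, {"x": 2, "y": 0, "z": 0.1, "roll": 0}, {"x": 2, "y": 0, "z": 0.1, "roll": 0}, {"x": 2, "y": 0, "z": 0.1, "roll": 0}])

```text
t: 14.32
tool_pos: [0.5779, 0.2475, 0.259]
tool_rot: [0.586, -0.396, 0.586, 0.396]
wrist_force: [0.2, 0.7, -0.2]
width: 0.505
```

Emit:
move_arm(series=[{"x": 0, "y": 0, "z": 0, "roll": 0}, {"x": 0, "y": 0, "z": 0, "roll": 0}, {"x": 0, "y": 0, "z": 0, "roll": 0}, {"x": 0, "y": 0, "z": 0, "roll": 0}], gripper=0.8)

```text
t: 14.82
tool_pos: [0.5778, 0.2475, 0.2588]
tool_rot: [0.586, -0.396, 0.586, 0.396]
wrist_force: [-0.7, 0.3, -0.1]
width: 0.794
```

```bash
python3 look.py i wrist side
```

```text
14.825 [0.5778 0.2475 0.2588] [ 0.5858 -0.3961  0.5858  0.396 ] 0.794 [-0.68  0.29 -0.12] [-0.49  0.74  0.09  1.64 -0.09  0.76  0.83]
```

View pics/wrist_i.png

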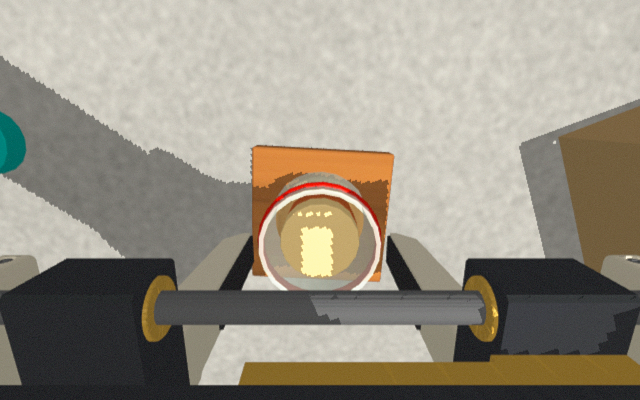

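The buff disc is in, lying at (320,240) inside the rim. I'll lift straight up and back off for a clear view.

Emit:
move_arm(series=[{"x": -2, "y": 0, "z": 0, "roll": 0}, {"x": -5, "y": 0, "z": 0, "roll": 0}, {"x": -9, "y": 0, "z": 0, "roll": 0}, {"x": -13, "y": 0, "z": -2, "roll": 0}, {"x": -15, "y": 0, "z": -6, "roll": 0}, {"x": -15, "y": 0, "z": -11, "roll": 0}, {"x": -15, "y": 0, "z": -16, "roll": 0}, {"x": -15, "y": 0, "z": -20, "roll": 0}, {"x": -15, "y": 0, "z": -22, "roll": 0}, {"x": -15, "y": 0, "z": -22, "roll": 0}, {"x": -15, "y": 0, "z": -22, "roll": 0}])

```text
t: 16.3
tool_pos: [0.4965, 0.0452, 0.4087]
tool_rot: [0.586, -0.397, 0.585, 0.397]
wrist_force: [-0.0, 0.5, -0.5]
width: 0.801
```

```bash
python3 look.py j top side
python3 - <<'E'
import pickle;from h import *
d=pickle.load(open('j.pkl','rb'))
t=d['top']['img'];s=d['side']['img']
a=cv2.resize(t[130:250,130:230],(400,480),interpolation=cv2.INTER_CUBIC)
b=cv2.resize(s[245:335,215:310],(400,480),interpolation=cv2.INTER_CUBIC)
cv2.imwrite('pics/tubej.png',np.hstack([a,b]))
# height check of the buff top: diameter/position consistency in both views
for z in(.044,.052,.060,.068):
  for n,uv in(('top',(175,188)),('side',(260,276))):
    f=d[n];m=hsvmask(f['img'],(14,60,120),(25,160,255))
    cn,i=blob(m,uv)
    P=np.array([plane(f,*p,z)[:2] for p in cv2.convexHull(cn.astype(np.float32))[:,0]]);c,r=fitcircle(P);print(z,n,c.round(4),r.round(4),end=' | ')
  print()
E
```

```text
16.3 [0.4965 0.0452 0.4087] [ 0.5857 -0.3966  0.5848  0.3971] 0.801 [-0.03  0.51 -0.52] [-0.23  0.38  0.13  1.85 -0.06  0.92  1.12]
0.044 top [ 0.6666 -0.0226] 0.6656 | 0.044 side [0.5847 0.239 ] 0.0254 | 
0.052 top [ 0.6638 -0.022 ] 0.6584 | 0.052 side [0.5816 0.2437] 0.025 | 
0.06 top [ 0.6611 -0.0215] 0.6511 | 0.06 side [0.5785 0.2485] 0.0247 | 
0.068 top [ 0.6583 -0.0209] 0.6439 | 0.068 side [0.5753 0.2533] 0.0243 |
```

View pics/tubej.png

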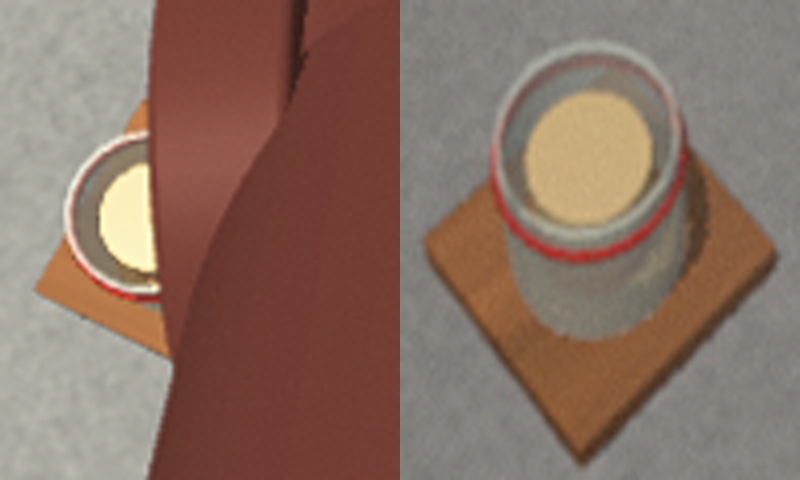

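View pics/top_j.png

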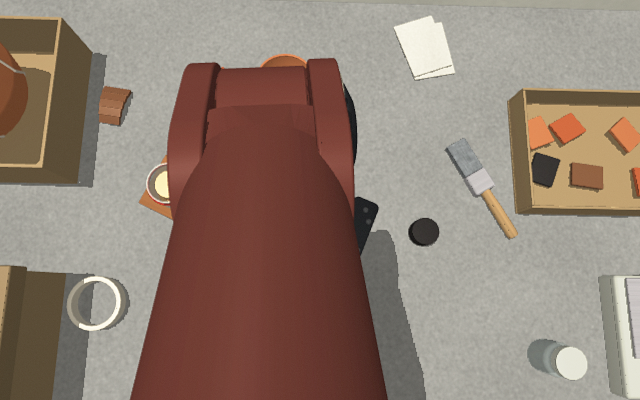

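The side view shows the buff face round and level at the red line. Fitted at z = 0.060 it gives r ≈ 24.7 mm, centred in the tube. The black disc is still at (424,232), and the arm is clear.

```bash
python3 -c "
from station import env
print(env.sign_off())"
```

```text
the job is handed in; nothing more can be done
None
```

I put the red-orange disc (24 mm) and then the large buff disc (16 mm) into the tube, making 40 mm. The job was handed in at about 16.4 s.

**Checks that passed:**
- **Fill height:** after the arm backed away, the side view showed the buff face level and round at the red line. Fitted at z = 60 mm, its radius was about 24.7 mm and its centre (0.5785, 0.2485). The measured tube centre was about (0.578–0.580, 0.247).
- **Other items:** the black disc is still at its first pixel, (424,232). The small buff, purple and turquoise discs were not handled. The readings after each move showed no wrist force over about 3 N.

**Checks that fell short:**
- **Last top view:** the arm hid most of the tube, so the circle fit there failed. The final height rests on the side view, the wrist view taken just after release, and the part of the disc still visible from above.
- **Tube centre:** the camera views agreed on the tube rim to about 2.5 mm and on the foot centre to about 4 mm from it, well within the 8 mm of play around a disc.
- **First move call:** it was refused as invalid input before anything moved, and worked once I filled in every field in each row.

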